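Take a colour sample board out of the lever arch file

ROBOT

A 7-joint arm with a two-finger parallel gripper is mounted at the origin on the work surface. World frame = base frame: x ahead of the robot, y to its left, z up, the work surface at z = 0. Lengths are in m, angles in rad, forces in N, time in s.
With the tool pointing down it reaches from about 0.375 to 0.925 m from the base axis. Payload 3.1 kg.
Tool frame: the origin (TCP) lies between the finger pads; the fingertips stand tcp_to_tips ahead of it and the grasp point (between the pads) is the TCP (tcp_to_tips is the distance from the TCP to the fingertips, in m); y points along the fingers, x is the direction in which the jaws open and shut, and the axes are right-handed (so a half turn about y gives the same grasp; the last joint's range is limited). The gripper opens to 85 mm and grips with 20 to 120 N. Pads are 22 mm wide; open, the fingers measure 114 mm over their backs; the gripper's body (76 mm by 85 mm) begins 54 mm behind the grasp point. The pads swing forward as they close: fully open they stand 13 mm farther back than shut.
Start: joints at [1.014, 0.383, 0.044, 1.598, -0.018, 1.161, -0.05], TCP at [0.288, -0.583, 0.25] pointing down, gripper open.
Joint ranges: [-2.61, 2.61], [-0.41, 2.15], [-1.48, 1.57], [0, 2.5], [-1.57, 4.71], [0.05, 1.97], [-2.85, 2.85]. Speed limits (rad/s): [2.79, 2.79, 3.14, 3.14, 3.14, 3.14, 3.14].

INTERFACE

Orientations are given as a 3x3 rotation matrix whose columns are the frame's x, y, z axes.
In Python, from plant import * gives the robot as it stands. Calls block until the motion is done:
- move_pose(position, orientation): joint-space move of the TCP to a pose.
- line_to(position, feed=0.15, ori=None, guard=None): straight line of the TCP; ori=None keeps the orientation; feed is the mean speed in m/s. With guard (N) it stops when the force on the tool has changed by that much, and returns True; else False.
- move_joints(angles): joint-space move.
- command_gripper(opening, grip_force=None): opening from 0.0 (shut) to 1.0 (fully open); grip_force is the grip in N (None keeps the last); returns when the fingers have stopped.
- dwell(seconds).
- ik(position, orientation): joint angles nearest the present ones, or None.
- grab_frame(name): name is "side" or "top"; returns the picture (420x560x3 uint8, blue, green, red); there is no depth.
- camera_info(name): a dict with "intrinsics" (3x3 intrinsics, pixels), "k1" (the pictures are not rectified: a ray, as slopes to the right and down, at radius r is drawn at 1 + k1 r^2 times it, then the intrinsics apply), "position" and "rotation" of the camera in the world. Camera axes: x right, y up, looking along -z (the intrinsics and any distortion apply to the point x, -y, -z); pixel columns grow to the right and rows downward; lengths in m; the calibration is good to about 2 mm. A picture is of the moment at which its call begins. camera_info takes no time and is no camera call.
A pose or a line that the arm cannot do raises Unreachable and nothing moves.
- hand_in(): hands the job in, once; it reports no verdict.
Trained networks look in the newest picture that a camera, given by its name, has taken for a name from the list of things; names that differ only in an ending like _2 or _b are one class to them, and where a whole thing is asked for, a point or a joint stands for the part that bears it (a point fixed in the world has none). Each returns a list of dicts, best first, with "conf" (0 to 1); they miss things now and then, are a little off and sometimes report something else, mostly with a low value. They report only what shows in the picture. A call takes as long as a camera call. They do not tell look-alikes from the thing itself.
- outline_of(thing, camera): "mask" (420x560 bool, what is visible of it) and "extent" ([left, top, width, height] in pixels, round what is visible of it).
Readings, each from a call of its own:
- read_time(): time.
- read_joint_pos(): joint angles.
- read_qvel(): joint speeds.
- read_joint_efforts(): joint torques, N m.
- read_ee_pos(): TCP position.
- read_tool_rot(): TCP orientation.
- read_contact_force(): force on the tool from outside, world axes, zero at the start.
- read_wrist_torque(): the same for the moment, N m.
- read_grip_width(): opening from 0.0 (shut) to 1.0 (fully open).
Only numpy, scipy, OpenCV 4.12 (cv2) and the standard library are available. Lean on these libraries where they do the work, as an engineer would, in place of code of your own. Each camera call takes 0.05 s, during which the arm holds its last target.

TASK

Lift the lever of the open ring file so that its rings spring open, take the narrow colour sample board off the two pins and lay it flat, colours up, in the grey order tray without dropping it; then press the lever all the way down again so that the rings are closed. The wide white board stays on its pins, the tray stays where it is, and the mug, tape and coasters are left alone.

Things in the scene. Friction and masses are not known exactly. Their poses are not given: they have to be found in the camera images.
- file: blue lever arch file lying open flat, screwed to the bench: 260 mm along its x, panels 4 mm thick from y = -115 to +343 mm. Origin on the bench midway between the two pins; x points to its top edge (away from the lever), y to the spine and front cover, z up. The pins (steel, upright, 4.5 mm thick, tops 49 mm above the bench) stand at x = +-40 mm, y = 0
- pin_a (a point): top of the pin nearer the lever (file x = -40, y = 0, z = 49 mm)
- pin_b (a point): top of the other pin (file x = +40, y = 0, z = 49 mm)
- arches (a joint): angle of the two steel arches (rad): 0 closed on the pin tops, 0.9 fully open; sprung open, driven by the lever. They stand at file x = +-40 mm and turn about a rod at y = +45, z = 8 mm. Closed they are 65 mm high; open they lean to y = +43 to +84 mm, 72 mm high, clear of the pins
- lever (a joint): angle of the lever (rad): 0 fully down (rings closed), 1.2 fully up (rings open). It turns about the file's y axis through lever_hinge. Within about 0.1 of down it stays by itself; lifted past 0.15 the spring throws it up in about 0.3 s. To close, push the grip over towards file -x and down along its arc: up to about 7 N square to the lever, easing near the bottom
- lever_hinge (a point): point on the lever's hinge axis, at x = -58, y = +30, z = 16 mm in the file's frame
- lever_grip (a point): centre of the black plastic grip at the lever's free end, 34 mm along the lever, 16 wide along the file's y, 11 thick. Lever down: 58 mm from the hinge towards file -x, 12 mm above it (28 mm above the bench). Lever up: 10 mm to the -x side of the hinge, 74 mm above the bench. Pinched from above across its width, it swings between the fingers
- swatch: narrow pale wood sample board with five coloured chips on top, 170 x 60 x 8 mm (x, y, z), about 60 g. Origin at the centre of its underside, z up. Its two 8 mm holes at x = +-40 mm, y = +21 mm sit over the pins; it lies on the wide board, underside 9 mm above the bench, x and y as in the file
- chart: wide white board under the sample board, 180 x 110 x 5 mm, about 90 g, same pins, lying on the file's cover (underside 4 mm above the bench). Origin at the centre of its underside
- tray: grey open order tray, loose, 250 x 160 x 32 mm outside (x, y, z), walls and floor 5 mm, about 450 g. Origin at the centre of its underside
- tray_in (a point): centre of the tray's inner floor, 5 mm above the bench; inside it is 240 x 150 mm
- mug: white mug, 82 mm across, 95 mm high, to the right of the tray; origin at the centre of its underside
- tape: copper brown roll of heat tape, 64 mm across, 20 mm high, lying on the file's front cover; origin at the centre of its underside
- coasters: pile of round coasters, 90 mm across, 16 mm high, on the bench beyond the tray; origin at the centre of its underside
There are look-alikes about, which are no part of the job. Of the things shaped like the swatch, the wood one is meant.

How it is judged:
On the way, in this order (a step that is already met when the one before it is completed fails the run):
1. the lever is up and the rings stand open (value of joint lever above 1 rad and value of joint arches above 0.75 rad), for 0.2 s.
2. the narrow sample board lies flat in the tray, let go (z of swatch in the frame of tray_in between -0.004 and 0.006 m and horizontal distance between swatch and tray_in below 0.08 m and angle between swatch's own z axis and vertical below 0.06 rad and contact force between swatch and the fingers below 0.1 N), for 0.2 s.
At the end, for the whole second after the job is handed in: Lever down (under 0.1 rad), rings closed (under 0.03); the narrow board lies still in the tray, colours up, flat on its floor (0.06 rad, 6 mm) and within 80 mm of its middle; the wide board is on its pins (moved under 10 mm); the tray moved under 30 mm (value of joint lever below 0.1 rad and value of joint arches below 0.03 rad and z of swatch in the frame of tray_in between -0.004 and 0.006 m and horizontal distance between swatch and tray_in below 0.08 m and angle between swatch's own z axis and vertical below 0.06 rad and linear speed of swatch below 0.02 m/s and z of chart in the frame of file below 0.008 m and distance of chart from where it was at the start of the episode below 0.01 m and distance of tray from where it was at the start of the episode below 0.03 m); the robot touches nothing.
It fails at once if the wide board is pulled up or off its pins (distance of chart from where it was at the start of the episode above 0.02 m).
It fails at once if the sample board is dropped (falls more than about 25 mm) (contact force between swatch and the fingers below 0.1 N and linear speed of swatch above 0.7 m/s).
It fails at once if the tray is shoved more than 40 mm (distance of tray from where it was at the start of the episode above 0.04 m).
It fails at once if the mug, tape or coasters are moved more than 25 mm (distance of any of mug, tape, coasters from where it was at the start of the episode above 0.025 m).
It also fails if it takes over 72 s, if anything falls off the work surface, if the arm or the gripper's body presses on something with over 40 N, if the wrist force passes 120 N, or if a joint passes its speed limit or range.

## Working session

There is one attempt and no reset: what is moved stays moved. The work goes in short steps, each a Python script; the robot and the scene stay as the last script left them, time stands still between calls to the robot, and variables do not carry over. Pictures are saved under pics/ and viewed, and the job is handed in when it is done.

```bash
mkdir -p pics; ls; python3 - <<'E'
from plant import *
import cv2
for n in ("side","top"):
    cv2.imwrite(f"pics/{n}0.png",grab_frame(n)); print(n,camera_info(n))
print(read_time(),read_ee_pos(),read_tool_rot())
E
```

```text
pics
side {'intrinsics': array([[447.8130429 ,   0.        , 281.83490384],
       [  0.        , 447.8130429 , 209.47031434],
       [  0.        ,   0.        ,   1.        ]]), 'k1': 0.022491964157824115, 'position': array([-0.18901713,  0.8417432 ,  1.36507025]), 'rotation': array([[-0.73937146,  0.5252947 , -0.42118324],
       [-0.6732451 , -0.56897659,  0.47223583],
       [ 0.00841958,  0.63271725,  0.77433713]])}
top {'intrinsics': array([[394.40020942,   0.        , 281.8276337 ],
       [  0.        , 394.40020942, 213.81921511],
       [  0.        ,   0.        ,   1.        ]]), 'k1': -0.05340608191730957, 'position': array([0.25405801, 0.03149391, 1.34426295]), 'rotation': array([[ 0.01386715,  0.9807668 , -0.19468996],
       [-0.99983454,  0.01130827, -0.0142487 ],
       [-0.01177305,  0.19485533,  0.98076133]])}
0.1 [ 0.28749289 -0.58205142  0.24900958] [[ 4.42927591e-01 -1.18751672e-03  8.96556601e-01]
 [-8.96554143e-01  2.10352163e-03  4.42929163e-01]
 [-2.41191199e-03 -9.99997082e-01 -1.32965269e-04]]
```

View pics/side0.png

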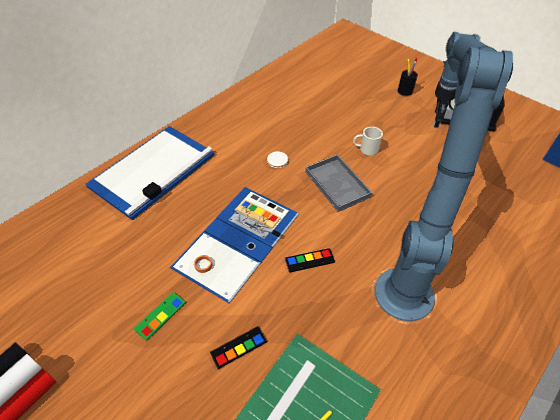

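View pics/top0.png

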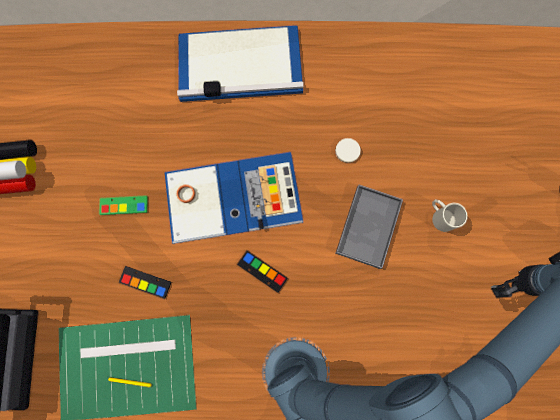

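```bash
cat > h.py <<'E'
import numpy as np, cv2
from plant import *
def K(n): return camera_info(n)
def proj(n,P):
    c=K(n); P=np.atleast_2d(P); q=(P-c["position"])@c["rotation"]
    s=np.stack([q[:,0]/-q[:,2],-q[:,1]/-q[:,2]],1); r2=(s**2).sum(1,keepdims=True)
    s=s*(1+c["k1"]*r2); return s@c["intrinsics"][:2,:2].T+c["intrinsics"][:2,2]
def unproj(n,uv,z):
    c=K(n); d=np.linalg.solve(c["intrinsics"],[uv[0],uv[1],1])[:2]; s=d.copy()
    for _ in range(20): s=d/(1+c["k1"]*(s@s))
    v=c["rotation"]@np.array([s[0],-s[1],-1]); t=(z-c["position"][2])/v[2]; return c["position"]+t*v
def F2W(p,pose):
    x,y,a=pose; p=np.atleast_2d(np.asarray(p,float)); c,s=np.cos(a),np.sin(a)
    return np.stack([x+c*p[:,0]-s*p[:,1],y+s*p[:,0]+c*p[:,1],p[:,2]],1)
E
python3 - <<'E'
from h import *
import pickle
M={}
for n in ("side","top"):
    for t in ("file","swatch","tray","chart","tape","mug","lever","lever_grip","coasters"):
        r=outline_of(t,n); M[n,t]=[(o["conf"],o["extent"],o["mask"]) for o in r]
        print(n,t,[(round(o["conf"],2),[round(float(v)) for v in o["extent"]],int(o["mask"].sum())) for o in r][:4])
pickle.dump(M,open("m.pkl","wb"))
im=cv2.imread("pics/top0.png"); cv2.imwrite("pics/t_z.png",cv2.resize(im[145:285,155:415],None,fx=3,fy=3,interpolation=cv2.INTER_CUBIC))
im=cv2.imread("pics/side0.png"); cv2.imwrite("pics/s_z.png",cv2.resize(im[145:305,165:375],None,fx=3.6,fy=3.6,interpolation=cv2.INTER_CUBIC))
E
```

```text
side file [(0.79, [170, 185, 127, 118], 5593)]
side swatch [(0.97, [288, 246, 44, 28], 675), (0.96, [236, 202, 45, 24], 550), (0.92, [136, 292, 51, 50], 959), (0.67, [210, 328, 55, 39], 1030)]
side tray [(0.64, [303, 155, 68, 58], 2087)]
side chart [(0.8, [240, 190, 47, 34], 397)]
side tape [(0.51, [193, 253, 20, 17], 189), (0.37, [172, 188, 127, 115], 5858)]
side mug [(0.81, [354, 126, 28, 30], 569)]
side lever [(0.47, [265, 231, 15, 2], 49)]
side lever_grip []
side coasters [(0.58, [268, 153, 21, 18], 271), (0.29, [244, 194, 43, 38], 434)]
top file [(0.79, [167, 154, 137, 89], 7701)]
top swatch [(0.73, [118, 267, 53, 33], 931), (0.71, [239, 255, 47, 36], 870), (0.69, [260, 164, 23, 48], 770)]
top tray []
top chart [(0.83, [268, 163, 31, 50], 712)]
top tape [(0.66, [179, 185, 13, 20], 79)]
top mug [(0.85, [432, 194, 32, 40], 882)]
top lever [(0.62, [257, 206, 6, 27], 92)]
top lever_grip [(0.68, [256, 204, 4, 23], 87)]
top coasters [(0.93, [335, 140, 26, 20], 467)]
```

View pics/t_z.png

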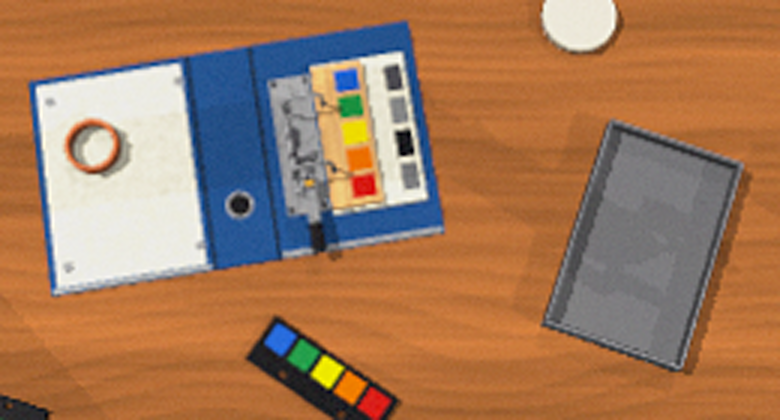

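View pics/s_z.png

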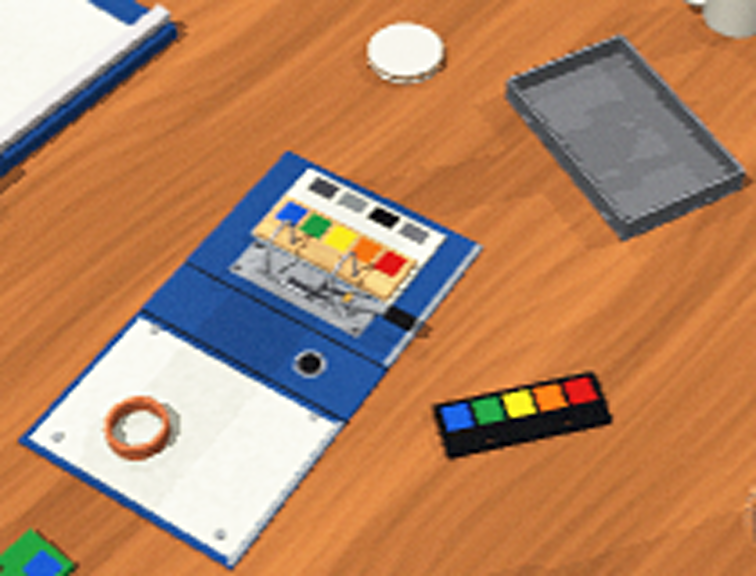

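```bash
cat > fit.py <<'E'
from h import *
from scipy.optimize import least_squares
T=lambda L,s,o:(np.array(L,float)+.5)/s-.5+np.array(o)
f=np.array([[130,-115,4],[-130,-115,4],[130,343,4],[-130,343,4]])/1e3
ft=T([(407,22),(443,230),(30,83),(53,290)],3,(155,145))
fs=T([(288,152),(480,246),(20,440),(232,562)],3.6,(165,145))
t=np.array([[125,80,32],[125,-80,32],[-125,-80,32],[-125,80,32]])/1e3
tt=T([(611,122),(743,163),(683,370),(544,325)],3,(155,145))
ts=T([(508,82),(620,37),(745,176),(625,222)],3.6,(165,145))
def fit(p,a,b,x0):
    for cams in (("top",),("side",),("top","side")):
        g=lambda q:np.concatenate([(proj(n,F2W(p,q))-(a if n=="top" else b)).ravel() for n in cams])
        r=least_squares(g,x0,loss="soft_l1"); print(cams,r.x.round(4),g(r.x).round(1))
    return r.x
file=fit(f,ft,fs,[.6,.1,.1]); tray=fit(t,tt,ts,[.5,-.2,-.3])
np.savez("poses.npz",file=file,tray=tray)
E
python3 fit.py; cat > ov.py <<'E'
from h import *
import sys
P=np.load("poses.npz");file=P["file"];tray=P["tray"]
def box(cx,cy,z,w,h): return [[cx-w/2,cy-h/2,z],[cx+w/2,cy-h/2,z],[cx+w/2,cy+h/2,z],[cx-w/2,cy+h/2,z]]
def ov(n,im,crop,s,out):
    x0,y0,x1,y1=crop; im=cv2.resize(im[y0:y1,x0:x1],None,fx=s,fy=s,interpolation=cv2.INTER_CUBIC)
    def pl(p,pose,col):
        q=((proj(n,F2W(p,pose))-[x0,y0]+.5)*s-.5); cv2.polylines(im,[np.int32(q.round())],True,col,1)
    pl(box(0,.114,.004,.26,.458),file,(0,255,0)); pl(box(0,-.021,.017,.17,.06),file,(255,0,255))
    pl(box(0,0,.032,.25,.16),tray,(0,255,0)); pl(box(0,0,.005,.24,.15),tray,(255,255,0))
    pl(box(0,-.021-.019,.009,.18,.11),file,(0,255,255))
    for x in(-.04,.04): pl([[x,0,.017],[x,0,.049]],file,(0,0,255))
    pl(box(-.116,.03,.034,.034,.016),file,(0,0,255))
    cv2.imwrite(out,im)
if __name__=="__main__":
    ov("top",cv2.imread("pics/top0.png"),(155,145,415,285),3,"pics/t_ov.png")
    ov("side",cv2.imread("pics/side0.png"),(165,145,375,305),3.6,"pics/s_ov.png")
E
python3 ov.py
```

```text
('top',) [0.6013 0.1131 0.1738] [ 0.4 -0.8  0.7  0.4 -0.5 -1.  -0.6  1.5]
('side',) [0.5996 0.1137 0.1782] [-0.3 -1.   1.  -0.5 -0.5 -0.2  0.   1.5]
('top', 'side') [0.6005 0.1132 0.177 ] [ 0.2 -0.7  0.8  0.5 -0.6 -0.5 -0.5  2.  -0.3 -1.1  0.9 -0.7 -0.6 -0.5
 -0.2  1.2]
('top',) [ 0.4773 -0.2471 -0.3175] [-0.4 -1.   0.3  0.  -0.1  0.7  0.2  0.1]
('side',) [ 0.474  -0.2405 -0.3303] [-0.7 -0.3  0.4 -0.4  0.3 -0.4 -0.1  1.6]
('top', 'side') [ 0.477  -0.2459 -0.321 ] [-0.6 -0.9  0.   0.2 -0.6  0.8 -0.3  0.  -0.5 -1.1  0.3 -1.4  0.6 -1.8
  0.5  0.4]Traceback (most recent call last):
  File "fit.py", line 16, in <module>
    np.savez("poses.npz",file=file,tray=tray)
    ~~~~~~~~^^^^^^^^^^^^^^^^^^^^^^^^^^^^^^^^^
TypeError: savez() got multiple values for argument 'file'
Traceback (most recent call last):
  File "ov.py", line 3, in <module>
    P=np.load("poses.npz");file=P["file"];tray=P["tray"]
FileNotFoundError: [Errno 2] No such file or directory: 'poses.npz'
```

```bash
ls pics
```

```text
s_z.png
side0.png
t_z.png
top0.png
```

```bash
sed -i 's/np.savez("poses.npz",file=file/np.savez("poses.npz",fil=file/' fit.py; sed -i 's/P\["file"\]/P["fil"]/' ov.py; python3 fit.py >/dev/null; python3 ov.py
```

```text
(no output)
```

View pics/t_ov.png

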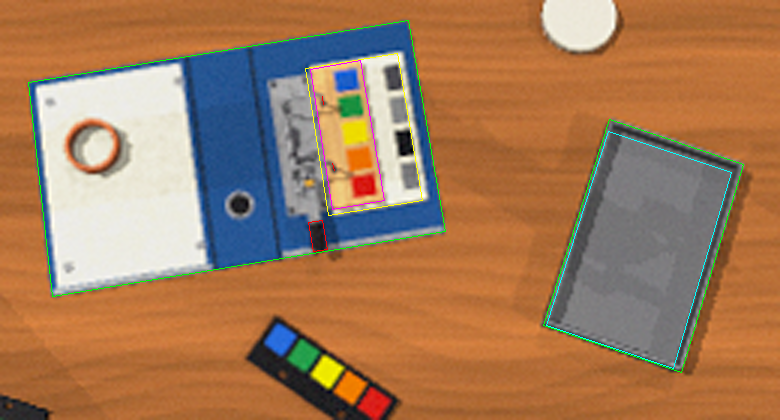

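View pics/s_ov.png

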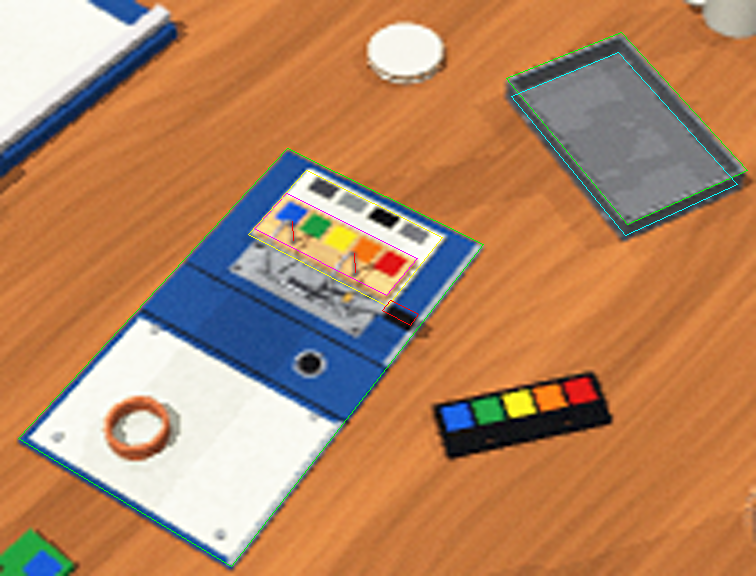

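```bash
cat >> h.py <<'E'
try:
    P=np.load("poses.npz");FILE=P["fil"];TRAY=P["tray"]
except Exception: pass
def ori(pose):  # tool x = -pose y, tool y = down
    a=pose[2]; x=np.array([np.sin(a),-np.cos(a),0]); y=np.array([0,0,-1.]); return np.stack([x,y,np.cross(x,y)],1)
def fw(x,y,z,pose=None): return F2W([x/1e3,y/1e3,z/1e3],FILE if pose is None else pose)[0]
def grip_at(th,r=59.2):
    a=th+0.204; return fw(-58-r*np.cos(a),30,16+r*np.sin(a))
E
python3 - <<'E'
from h import *
import plant; print([n for n in dir(plant) if not n.startswith("_")])
try: print(tcp_to_tips)
except NameError as e: print(e)
for p,o in ((grip_at(0),ori(FILE)),(grip_at(1.2),ori(FILE)),(fw(0,-21,150),ori(FILE)),(fw(0,-21,15),ori(FILE)),(fw(0,0,15,TRAY),ori(TRAY))):
    print(p.round(3),np.round(ik(p,o),2))
print(read_time(),read_contact_force(),read_grip_width())
E
```

```text
['Unreachable', 'camera_info', 'command_gripper', 'dwell', 'grab_frame', 'hand_in', 'ik', 'line_to', 'move_joints', 'move_pose', 'outline_of', 'read_contact_force', 'read_ee_pos', 'read_grip_width', 'read_joint_efforts', 'read_joint_pos', 'read_qvel', 'read_time', 'read_tool_rot', 'read_wrist_torque', 'tcp_to_tips']
0.019
[0.481 0.122 0.028] [ 0.17  0.5  -0.57  2.08  0.43  0.68 -2.08]
[0.528 0.131 0.074] [ 0.18  0.49 -0.6   1.95  0.37  0.81 -2.01]
[0.604 0.093 0.15 ] [ 0.16  0.46 -0.47  1.76  0.25  0.98 -1.8 ]
[0.604 0.093 0.015] [ 0.06  0.64 -0.36  1.81  0.31  0.75 -1.85]
[ 0.477 -0.246  0.015] [ 0.42  0.51 -0.02  2.01  0.02  0.63 -1.51]
1.0 [0.19036224 0.87016661 0.72702101] 1.004424124746367
```

```bash
python3 - <<'E'
from h import *
O=ori(FILE)
up=grip_at(0)+[0,0,.16]
move_pose(up,O); command_gripper(0.5,40)
print(read_time(),read_ee_pos()-up, read_grip_width())
line_to(grip_at(0)+[0,0,.06],feed=.15)
cv2.imwrite("pics/s1.png",cv2.resize(grab_frame("side")[170:280,200:360],None,fx=4.5,fy=4.5,interpolation=cv2.INTER_CUBIC))
cv2.imwrite("pics/t1.png",cv2.resize(grab_frame("top")[150:260,200:330],None,fx=5,fy=5,interpolation=cv2.INTER_CUBIC))
print(read_time(),read_contact_force())
E
```

```text
4.0833 [ 3.19953999e-05 -3.64758790e-05  6.62869820e-06] 0.4987413225438157
5.0 [-0.13044545  0.36407051  0.75339622]
```

View pics/s1.png

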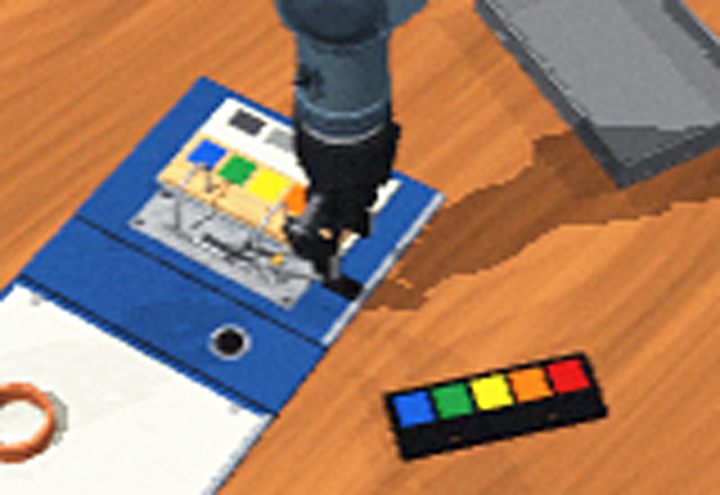

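View pics/t1.png

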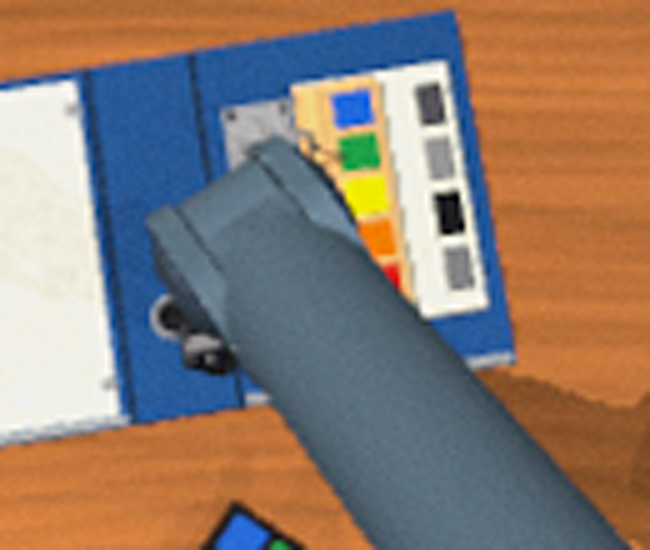

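The side view shows the fingers right above the black grip (zoom pixel 340,285), and the swatch and mechanism are clear of them. I'll descend and lift along the arc.

```bash
python3 - <<'E'
from h import *
off=np.array([0,0,.004])
print("hit",line_to(grip_at(0)+off,feed=.06,guard=8), read_ee_pos()-grip_at(0))
command_gripper(0.0,40)
print("w",read_grip_width(),read_contact_force())
for th in np.arange(.15,1.21,.15):
    line_to(grip_at(th)+off,feed=.08); print(round(th,2),read_contact_force().round(1),round(read_grip_width(),3))
cv2.imwrite("pics/s2.png",cv2.resize(grab_frame("side")[170:280,200:360],None,fx=4.5,fy=4.5,interpolation=cv2.INTER_CUBIC))
print(read_time())
E
```

```text
hit False [0.00038985 0.00020149 0.00433312]
w 0.17626358689679267 [-1.38006175  1.1408602   3.60447112]
0.15 [ 0.5  3.1 -4. ] 0.177
0.3 [ 0.1  3.4 -2.9] 0.176
0.45 [-1.6  4.  -2. ] 0.172
0.6 [-3.1  3.7  0.7] 0.173
0.75 [-2.7  3.9  1. ] 0.175
0.9 [-2.3  4.2  0.9] 0.175
1.05 [-1.9  4.   1.1] 0.176
1.2 [-1.9  4.8 -0.3] 0.172
8.55
```

View pics/s2.png

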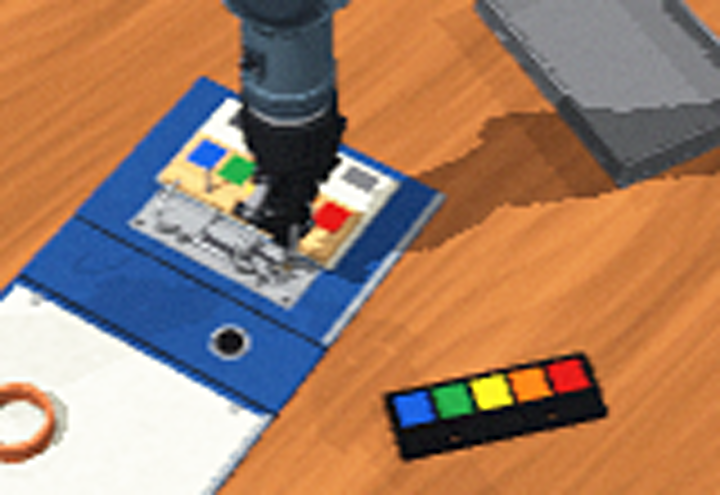

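The grip is held and up (about zoom 290,235), and the arches lean toward the spine. I'll release it and look at the swatch.

```bash
python3 - <<'E'
from h import *
command_gripper(0.45)
p=read_ee_pos(); line_to(p+[0,0,.09],feed=.2)
O=ori(TRAY); move_pose(fw(0,0,200,TRAY),O); command_gripper(0.85)
cv2.imwrite("pics/top3.png",grab_frame("top"));cv2.imwrite("pics/side3.png",grab_frame("side"))
a=cv2.imread("pics/top3.png")[150:250,215:335];b=cv2.imread("pics/side3.png")[180:260,225:325]
cv2.imwrite("pics/t3.png",cv2.resize(a,None,fx=6,fy=6,interpolation=cv2.INTER_CUBIC)[:600])
cv2.imwrite("pics/s3.png",cv2.resize(b,None,fx=7,fy=7,interpolation=cv2.INTER_CUBIC))
print(read_time(),read_contact_force(),read_grip_width())
E
```

```text
11.45 [-0.38186789  0.29549555  0.1782874 ] 0.849230318675917
```

View pics/t3.png

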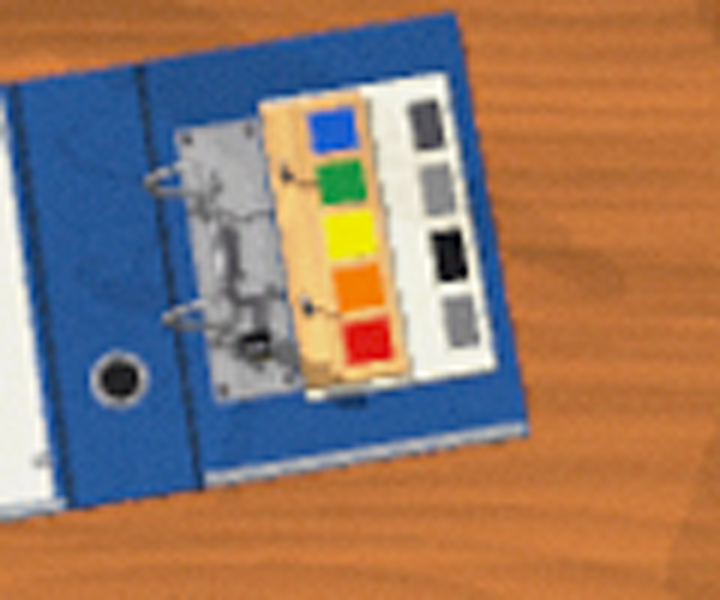

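View pics/s3.png

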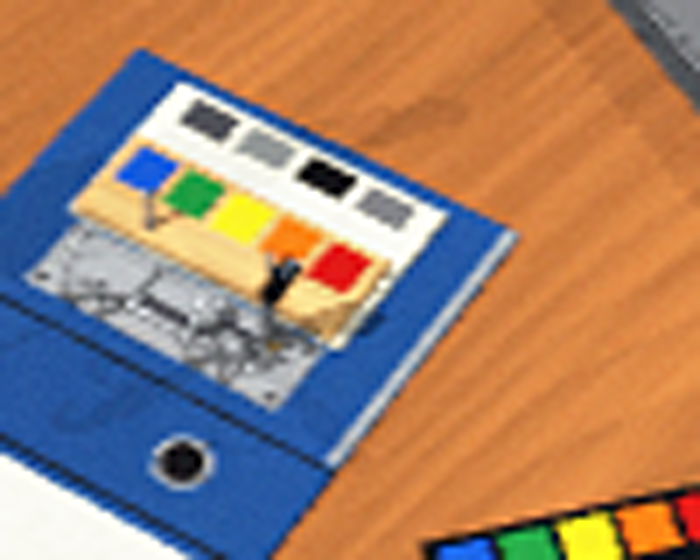

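Top view: both arches lean left, clear of the pins (loops at zoom 160,180 and 180,318), and the lever is up at (258,345). The swatch still lies on its pins. I'll fit the swatch's own pose next.

```bash
cat > fs.py <<'E'
from h import *
from scipy.optimize import least_squares
T=lambda L,s,o:(np.array(L,float)+.5)/s-.5+np.array(o)
p=np.array([[85,30,17],[85,-30,17],[-85,-30,17],[-85,30,17]])/1e3
a=T([(260,101),(362,92),(408,375),(308,386)],6,(215,150)); b=T([(70,207),(132,142),(388,265),(335,332)],7,(225,180))
for cams in (("top",),("side",),("top","side")):
    g=lambda q:np.concatenate([(proj(n,F2W(p,q))-(a if n=="top" else b)).ravel() for n in cams])
    r=least_squares(g,[.6,.1,.17],loss="soft_l1"); print(cams,r.x.round(4),g(r.x).round(1))
print(fw(0,-21,0))
E
python3 fs.py
```

```text
('top',) [0.6048 0.0921 0.173 ] [ 0.3  0.9  0.1 -0.2  0.1 -0.7 -0.5  0.2]
('side',) [0.6013 0.0973 0.2026] [ 0.2  0.4 -0.1 -0.4  0.3 -0.6 -0.3  0.6]
('top', 'side') [0.6038 0.0937 0.1838] [-0.4  1.3 -0.6 -0.  -0.1 -0.6 -0.7  0.5  0.5 -0.8  0.5 -1.5  0.3 -1.1
 -0.6 -0.1]
[0.60421445 0.09252736 0.        ]
```

```bash
python3 - <<'E'
from h import *
S=np.array([.6040,.0932,.178]); O=ori(S)
move_pose([S[0],S[1],.15],O); command_gripper(.80,40); print("w",read_grip_width())
line_to([S[0],S[1],.045],feed=.12)
f0=read_contact_force()
h=line_to([S[0],S[1],.012],feed=.03,guard=3)
print(h,read_ee_pos(),read_contact_force()-f0,read_time())
cv2.imwrite("pics/s4.png",cv2.resize(grab_frame("side")[170:280,200:360],None,fx=4.5,fy=4.5,interpolation=cv2.INTER_CUBIC))
E
```

```text
w 0.7975792671409746
True [0.60373903 0.09316922 0.02091673] [-1.02972689  0.48886931  4.74987251] 14.85
```

View pics/s4.png

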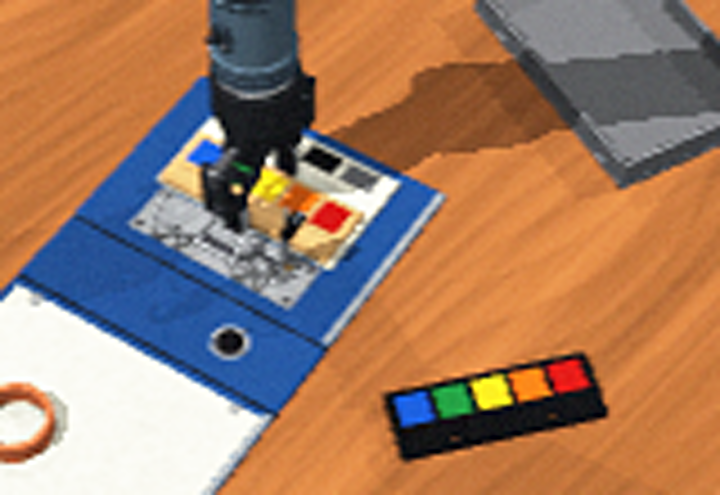

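```bash
python3 - <<'E'
from h import *
S=np.array([.6040,.0932,.178])
for p in ([0,.034,.01],[.011,.034,.01],[-.011,.034,.01],[0,.04,.025],[0,.048,.025],[.011,.048,.025],[-.011,.048,.03],[0,.03,.017],[.085,.03,.017],[-.085,.03,.017]): print(p,((proj("side",F2W(p,S))[0]-[200,170])*4.5).round())
E
```

```text
[0, 0.034, 0.01] [237. 221.]
[0.011, 0.034, 0.01] [226. 216.]
[-0.011, 0.034, 0.01] [248. 227.]
[0, 0.04, 0.025] [232. 215.]
[0, 0.048, 0.025] [227. 221.]
[0.011, 0.048, 0.025] [216. 216.]
[-0.011, 0.048, 0.03] [237. 223.]
[0, 0.03, 0.017] [239. 213.]
[0.085, 0.03, 0.017] [158. 171.]
[-0.085, 0.03, 0.017] [323. 256.]
```

The finger shows at zoom (230,222), as predicted, at the board's middle, and the touch height matches the white board's top. I'll back off 3 mm, grip and lift.

```bash
python3 - <<'E'
from h import *
p=read_ee_pos(); line_to(p+[0,0,.003],feed=.03)
f0=read_contact_force()
command_gripper(0.0,40); print("w",read_grip_width(),read_contact_force()-f0, read_ee_pos())
g=read_ee_pos(); np.save("g.npy",g)
line_to(g+[0,0,.012],feed=.04); print(read_contact_force().round(1),read_grip_width())
cv2.imwrite("pics/s5.png",cv2.resize(grab_frame("side")[170:280,200:360],None,fx=4.5,fy=4.5,interpolation=cv2.INTER_CUBIC))
print(read_time())
E
```

```text
w 0.6868691989773562 [0.22721545 1.05168536 1.38558364] [0.6038205  0.09318396 0.02394164]
[-0.1  0.3 -1. ] 0.6867078240557088
15.9083
```

View pics/s5.png

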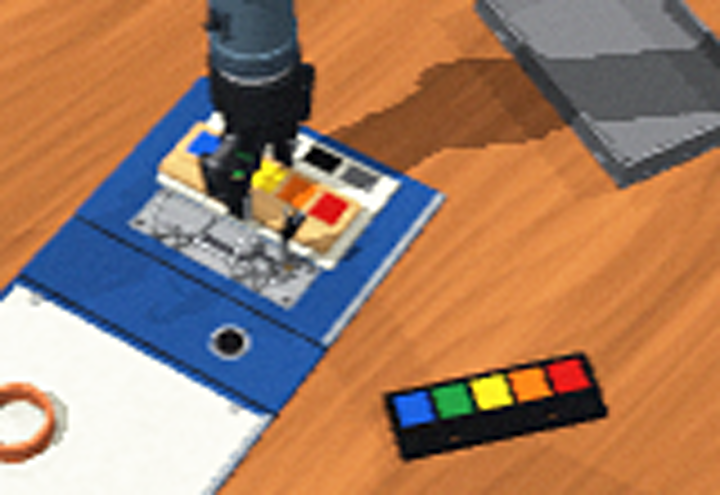

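The swatch has lifted (the white board shows beneath it at zoom 170,190) with almost no wrist force. I'll raise it clear and carry it over.

```bash
python3 - <<'E'
from h import *
g=np.load("g.npy")
print(line_to(g+[0,0,.06],feed=.08,guard=10),read_contact_force().round(1))
line_to(g+[0,0,.12],feed=.1)
t=fw(0,0,0,TRAY); 
line_to([t[0],t[1],.14],feed=.15,ori=ori(TRAY))
print(read_grip_width(),read_contact_force().round(1))
cv2.imwrite("pics/s6.png",cv2.resize(grab_frame("side")[130:270,220:400],None,fx=4,fy=4,interpolation=cv2.INTER_CUBIC))
cv2.imwrite("pics/t6.png",cv2.resize(grab_frame("top")[140:290,220:420],None,fx=4,fy=4,interpolation=cv2.INTER_CUBIC))
print(read_time())
E
```

```text
False [ 0.1 -0.4 -0.7]
0.6867121896792384 [ 0.   0.8 -1.1]
20.075
```

View pics/s6.png

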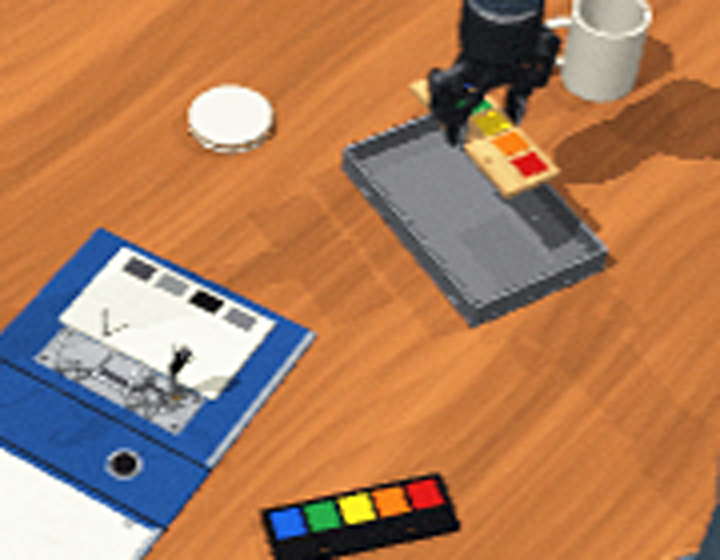

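View pics/t6.png

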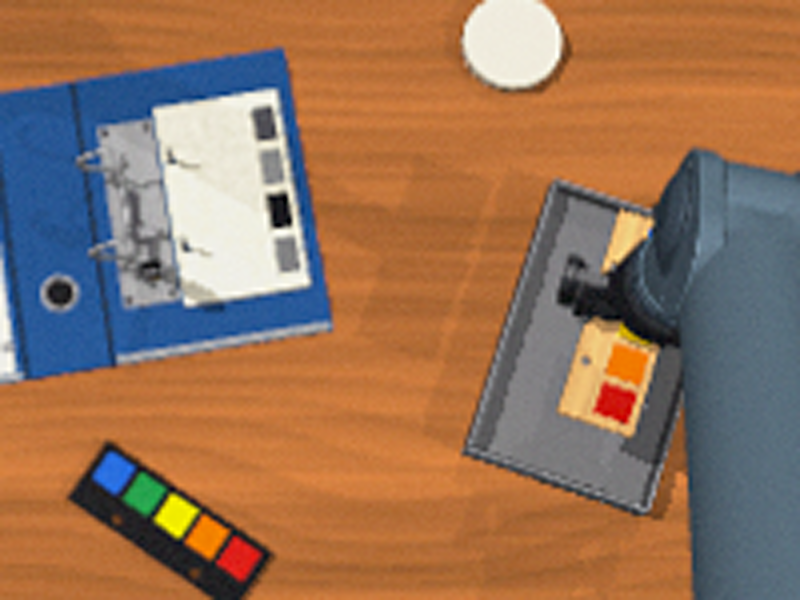

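The swatch is held level, colours up, over the tray; the white board stayed on its pins (top zoom 232,200). Next is a guarded lowering.

```bash
python3 - <<'E'
from h import *
t=fw(0,0,0,TRAY)
line_to([t[0],t[1],.035],feed=.12)
print(line_to([t[0],t[1],.0175],feed=.02,guard=2.5),read_ee_pos(),read_contact_force().round(1))
command_gripper(.82); print(read_grip_width(),read_contact_force().round(1))
line_to([t[0],t[1],.16],feed=.12)
up=grip_at(1.2)+[0,0,.1]; command_gripper(.45)
move_pose(up,ori(FILE))
cv2.imwrite("pics/s7.png",cv2.resize(grab_frame("side")[130:270,220:400],None,fx=4,fy=4,interpolation=cv2.INTER_CUBIC))
cv2.imwrite("pics/t7.png",cv2.resize(grab_frame("top")[140:290,220:420],None,fx=4,fy=4,interpolation=cv2.INTER_CUBIC))
print(read_time())
E
```

```text
True [ 0.47671949 -0.24583563  0.01988071] [-0.   0.   4.4]
0.8212539068715748 [-0.5  0.2 -0.1]
25.3417
```

View pics/s7.png

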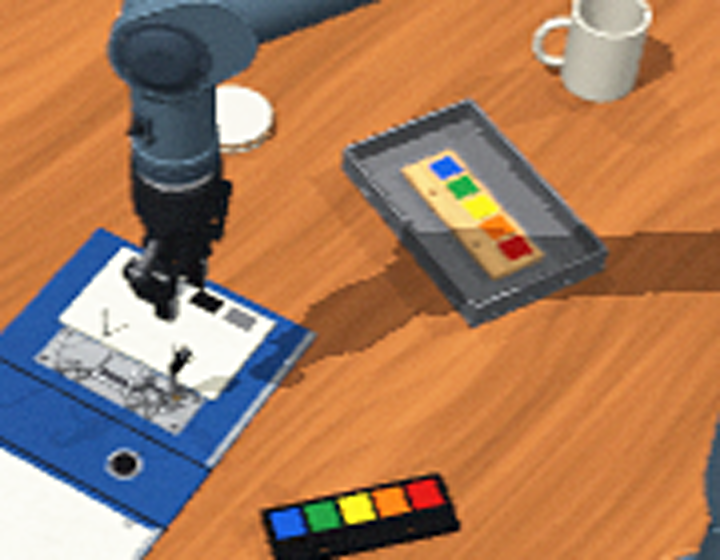

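View pics/t7.png

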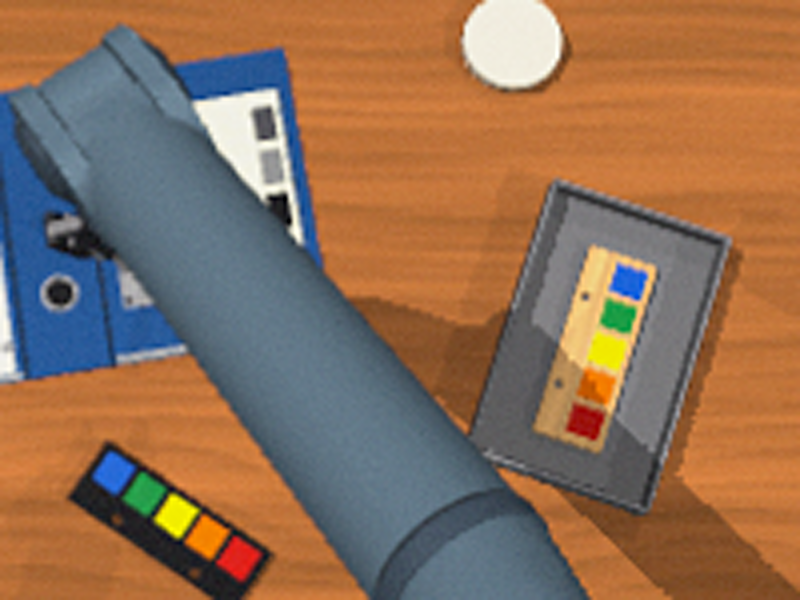

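The swatch lies flat and centred in the tray (top zoom 597,350), colours up. Now I'll close the lever: pinch it and follow its arc down.

```bash
python3 - <<'E'
from h import *
off=np.array([0,0,.004])
print("hit",line_to(grip_at(1.2)+off,feed=.08,guard=6),(read_ee_pos()-grip_at(1.2)).round(4))
command_gripper(0.0,60); print("w",read_grip_width(),read_contact_force().round(1))
for th in list(np.arange(1.05,.1,-.15))+[.0,-.04]:
    line_to(grip_at(th)+off,feed=.07); print(round(th,2),read_contact_force().round(1),round(read_grip_width(),3))
print(read_time())
cv2.imwrite("pics/s8.png",cv2.resize(grab_frame("side")[170:280,200:360],None,fx=4.5,fy=4.5,interpolation=cv2.INTER_CUBIC))
E
```

```text
hit False [0.0006 0.0002 0.0046]
w 0.17579294492794945 [-1.2  1.1  3.9]
1.05 [10.3  4.1 -2.9] 0.175
0.9 [9.7 1.4 3.8] 0.173
0.75 [ 8.7  0.9 15.3] 0.174
0.6 [ 4.  -0.8 24.9] 0.176
0.45 [-0.5 -2.7 29.3] 0.177
0.3 [-1.1 -1.7 25.3] 0.177
0.15 [-1.3 -2.2 17.5] 0.174
0.0 [-0.   0.1 12.3] 0.178
-0.04 [-0.  -0.9 12. ] 0.174
29.4667
```

View pics/s8.png

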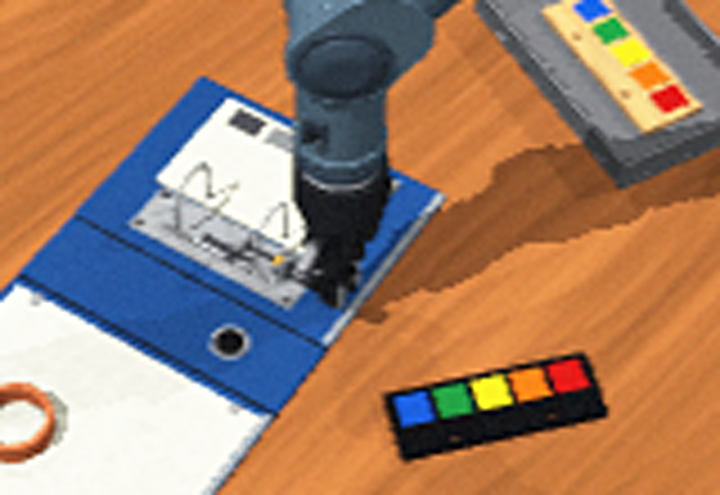

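```bash
python3 - <<'E'
from h import *
p=read_ee_pos(); print((p-grip_at(0)).round(4))
print(line_to(p+[0,0,-.005],feed=.02,guard=15),(read_ee_pos()-grip_at(0)).round(4),read_contact_force().round(1))
command_gripper(.4); print(read_contact_force().round(1))
dwell(.3)
line_to(read_ee_pos()+[0,0,.12],feed=.15)
cv2.imwrite("pics/s9.png",cv2.resize(grab_frame("side")[170:280,200:360],None,fx=4.5,fy=4.5,interpolation=cv2.INTER_CUBIC))
print(read_time())
E
```

```text
[0.004  0.0014 0.0045]
False [0.0035 0.0012 0.0011] [-7.6 -2.3 18.2]
[ 0.6 -0.7  0.8]
31.55
```

View pics/s9.png

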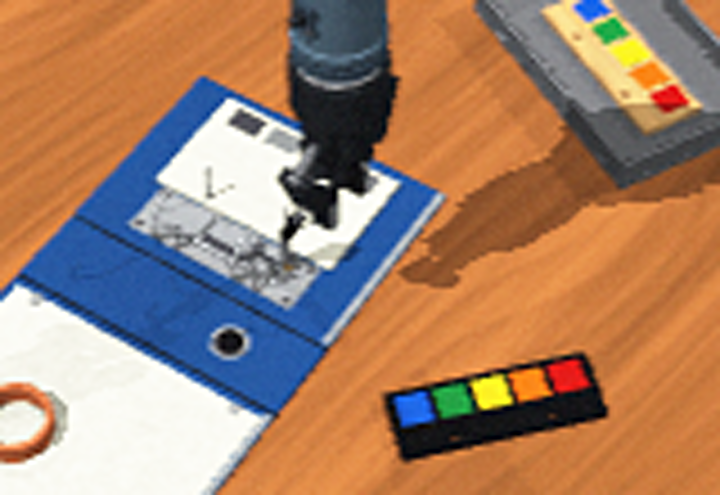

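Released, the lever sprang up again (zoom 290,235): the tight pinch resisted its swing. I'll push it over with shut fingertips instead.

```bash
cat >> h.py <<'E'
def push_at(th,r=62.,y=25.):
    a=th+.204; ex=-58-r*np.cos(a)+5.5*np.sin(a); ez=16+r*np.sin(a)+5.5*np.cos(a)
    return fw(ex+11,y,ez+19)
E
python3 - <<'E'
from h import *
s=push_at(1.25)
q=s.copy(); q[2]=max(read_ee_pos()[2],s[2]+.05)
line_to(q,feed=.12); command_gripper(0.0,40); print(read_grip_width(),s.round(3),q.round(3))
print("hit",line_to(s,feed=.06,guard=5),(read_ee_pos()-s).round(4),read_contact_force().round(1))
cv2.imwrite("pics/s10.png",cv2.resize(grab_frame("side")[170:280,200:360],None,fx=4.5,fy=4.5,interpolation=cv2.INTER_CUBIC))
print(read_time())
E
```

```text
-0.0007284693385249369 [0.548 0.129 0.097] [0.548 0.129 0.147]
hit False [0.0004 0.0002 0.0003] [ 1.1  0.2 -0.4]
33.6833
```

View pics/s10.png

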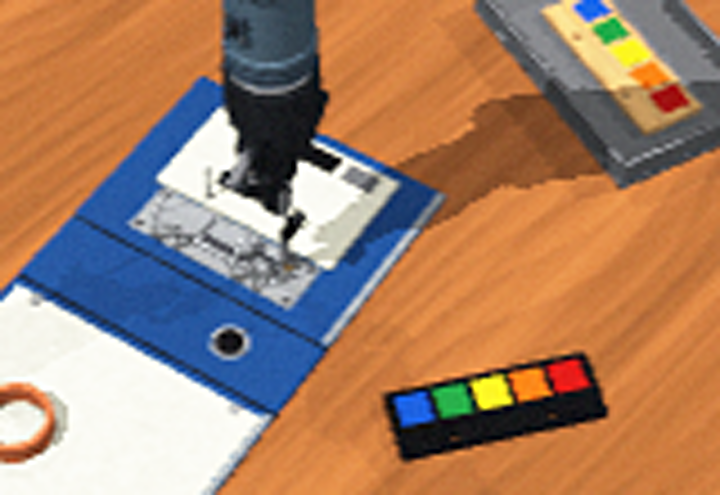

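The fingers stand just on the +x side of the lever (lever at zoom 292,225). Now I'll push along the arc.

```bash
python3 - <<'E'
from h import *
for th in list(np.arange(1.1,.05,-.12))+[0.,-.05]:
    h=line_to(push_at(th),feed=.07,guard=25); print(round(th,2),h,read_contact_force().round(1))
    if h: break
print((read_ee_pos()-push_at(0)).round(4),read_time())
cv2.imwrite("pics/s11.png",cv2.resize(grab_frame("side")[170:280,200:360],None,fx=4.5,fy=4.5,interpolation=cv2.INTER_CUBIC))
E
```

```text
1.1 False [ 5.1  0.4 -1.6]
0.98 False [5.5 0.6 2.2]
0.86 False [2.6 0.3 5.8]
0.74 False [1.6 0.7 6. ]
0.62 False [1.  0.7 4.9]
0.5 False [2.  0.7 2.2]
0.38 False [-0.1  1.   2.3]
0.26 False [-0.4  0.1  0.5]
0.14 False [-0.7  0.9  0.2]
0.0 False [0.2 0.  1.1]
-0.05 False [-4.3 -2.9 19. ]
[-0.     -0.     -0.0007] 36.5583
```

View pics/s11.png

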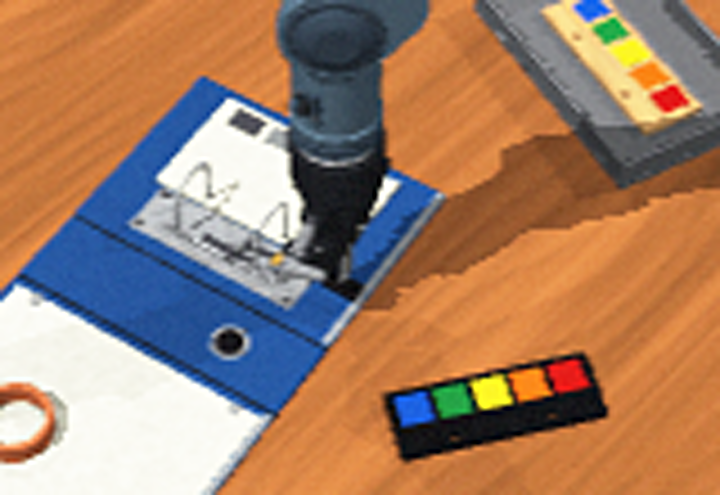

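The lever is on its stop (19 N, at the height computed for 0 rad) and the black grip is down at zoom 350,288. I'll retreat and check that it stays down.

```bash
python3 - <<'E'
from h import *
line_to(read_ee_pos()+[0,0,.13],feed=.12)
move_pose([.40,-.42,.25],ori(TRAY))
a=grab_frame("side");b=grab_frame("top")
cv2.imwrite("pics/side12.png",a);cv2.imwrite("pics/top12.png",b)
import ov
ov.ov("top",b,(155,145,415,285),3,"pics/t12.png")
cv2.imwrite("pics/s12.png",cv2.resize(a[140:280,200:380],None,fx=4,fy=4,interpolation=cv2.INTER_CUBIC))
print(read_time(),read_contact_force().round(1))
E
```

```text
39.9417 [-0.4 -0.  -0.6]
```

View pics/s12.png

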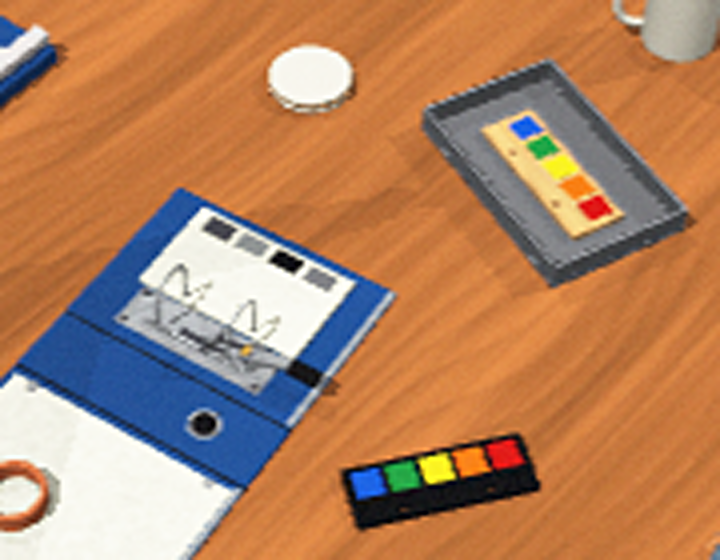

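View pics/t12.png

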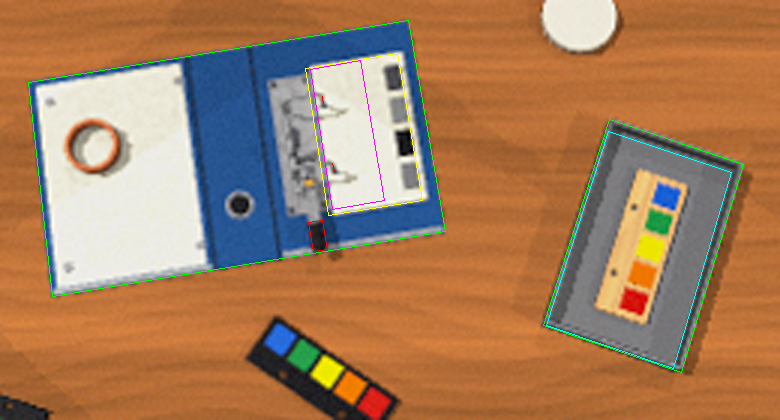

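The lever grip is back in its starting outline (top zoom 317,236) and the rings meet the pins. The chart and tray match their starting outlines, and the swatch is flat in the tray.

```bash
python3 -c "
from plant import *
print(read_time(),abs(read_qvel()).max()); hand_in()"
```

```text
39.9417 0.00607144321863706
the job is handed in; nothing more can be done
```

I handed the job in at about 40 s of robot time. I lifted the lever until the rings stood open. Then I took the wood sample board off its pins, laid it flat in the tray with a guarded lowering, and closed the lever again.

- **Closing took two tries:** On the first, I pinched the grip and followed its arc down. Forces rose to about 29 N, and the lever sprang up again when I let go. On the second, I pushed it over with shut fingertips. It reached its stop at the expected height with 19 N, and it stayed down when I backed off.
- **Last checks:**
  - In the final pictures the lever is down and the rings look closed.
  - The narrow board lies colours up near the middle of the tray.
  - The wide board and the tray match the outlines I fitted at the start.
  - The coasters and tape show no visible change in the final pictures. The mug is partly or wholly out of the cropped views, so I did not check it closely.
  - The arm is clear of everything, with about zero force on the tool.
- **Not measured:** I could not read the lever and ring angles, so that part rests on the pictures and the push force. No check failed or disagreed at the end.

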